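Hold a new label roll against the unwinder's backstop

ROBOT

A 7-joint arm with a two-finger parallel gripper is mounted at the origin on the work surface. World frame = base frame: x ahead of the robot, y to its left, z up, the work surface at z = 0. Lengths are in m, angles in rad, forces in N, time in s.
With the tool pointing down it reaches from about 0.4 to 0.85 m from the base axis. Payload 4.5 kg.
Tool frame: the origin (TCP) lies midway between the tips of the shut fingers; the grasp point (between the pads) lies 19 mm behind it (r.grip_point_offset is the distance from the TCP to the grasp point, in m); z points along the fingers, y is the line along which they close (so a half turn about z gives the same grasp; the last joint's range is limited). The gripper opens to 88 mm and grips with 3 to 60 N. Pads are 18 mm wide; open, the fingers measure 123 mm over their backs; the gripper's body (75 mm by 187 mm) begins 45 mm behind the grasp point.
Start: joints at [1.226, 0.689, -0.195, 1.565, 0.157, 0.902, -0.215], TCP at [0.231, -0.581, 0.239] pointing down, gripper open.
Joint ranges: [-3.01, 3.01], [-0.46, 2.08], [-1.47, 1.51], [0.13, 2.56], [-1, 4.14], [0.04, 2.09], [-2.66, 2.66]. Speed limits (rad/s): [2.57, 2.57, 3.14, 3.14, 3.14, 3.14, 3.14].

INTERFACE

Orientations are given as a unit quaternion [x, y, z, w].
In Python, from plant import r, optics gives the robot as it stands.
- The arm moves only by the shell command python3 -m pendant 'ROWS' [OPENING] [FORCE]. ROWS is JSON, a list of rows, each a list of 6 numbers: the shift along the tool's x, y, z as a fraction of full scale, then the turn, a rotation vector about the tool's x, y, z as a fraction of full scale. A call has 1 to 5 rows; each row shifts and turns the commanded pose from where the row before left it, along the tool's axes as they then stand; what a row does not reach is not made up. Full scale, the value 1, is 0.025 m for a shift and pi rad for a turn. A row lasts 1/12 s, in which the tool goes at most 41.7 mm and 7.16 degrees, less where a joint would pass 70% of its speed; a pose out of reach is approached as far as the arm can. A call with a number of a shift or a turn outside -1 to 1 is refused whole. A call with a gripper value outside its range is refused whole. OPENING is the opening, from -1 (shut) to 1 (fully open), set as the call begins (- or left out, the last holds). The fingers move at their own pace and stop on an object; FORCE is the grip in N (left out, the last holds). Time passes only in rows, so rows that do not move let the fingers close. It gives the time, the measured TCP pose, the force, the opening and the grip force at its end, in the units of the state.
- r.get_state(): the state, without advancing time (a new reading comes with each control period).
- optics.snapshot(name): name is "side" or "top"; returns (picture, depth): 480x640x3 uint8, blue, green, red; 480x640 float32, m along the optical axis (not along the pixel's ray), 0 where there is no reading.
- optics.calibration(name): a dict with "vfov" (degrees; the focal length in pixels is half the picture's height over the tangent of half this angle, whatever the lens; pixels are square), "cx", "cy" (the principal point, pixels), "cam_to_world" (4x4, takes a point from camera to world coordinates). Camera axes: x right, y up, looking along -z (the intrinsics and any distortion apply to the point x, -y, -z); pixel columns grow to the right and rows downward; lengths in m; the calibration is good to about 2 mm. A picture is of the moment at which its call begins. calibration takes no time and is no camera call.
- r.finish_job(): hands the job in; it is judged then, once.
The state is a dict: "clock": time; "q": joint angles; "qd": joint speeds; "joint_torque": joint torques, N m; "tool_pos": TCP position; "eef_rot": TCP orientation; "contact_force": force on the tool from outside, world axes, zero at the start; "moment": the same for the moment, N m; "opening": opening from 0.0 (shut) to 1.0 (fully open); "finger_force": force on a finger pad.
Only numpy, scipy, OpenCV 4.12 (cv2) and the standard library are available. Lean on these libraries where they do the work, as an engineer would, in place of code of your own. Each camera call takes 0.05 s, during which the arm holds its last target. There are 200 camera calls.

TASK

Slide the tall, narrow roll of tube labels up off its storage post, set it flat on the metal deck of the label unwinder, in front of the sprung backstop, and push it back against the backstop with a gentle, steady force of about 8 N, which brings its core over the hole in the deck. Stay like that, still holding and pushing, when you finish: I will screw the hub up through the deck from underneath. Never ram the backstop to the end of its travel, and leave everything else where it is.

Things in the scene. Friction and masses are not known exactly. Their poses are not given: they have to be found in the camera images.
- label_roll: the roll to take: white paper labels wound on a card core, axis upright, 60 mm across, 40 mm tall, 26 mm bore, about 90 g. Told from the other roll by being taller and narrower. Origin: centre of its underside, z up along its axis. It starts on either post of the roll store.
- roll_store: fixed grey base, 80 x 190 x 12 mm (x, y, z), with two upright steel posts, each 20 mm thick with a tapered tip, 55 mm tall above the base (tips 67 mm above the bench), at y = -55 and +55 mm. Each carries one roll, which rests on the base. Origin: centre of its underside. It may stand left or right of the robot.
- unwinder: fixed label unwinder: aluminium deck, x = -85 to 105 mm, y = -75 to 75 mm, top 30 mm above the bench, open from above, the sides and the -x end. The backstop stands across it, and behind that a grey block 110 mm wide, x = 72 to 102 mm, top 72 mm above the bench. Origin: on the bench below the deck's hole; +x points to the backstop: the way to push. It is on the other side from the roll store.
- backstop: sprung black plate, 10 mm thick, 90 wide, 38 tall, on sprung rods; slides only along the unwinder's +x, 28 mm at most. Origin: middle of the lower edge of its front face (which the roll meets), 1 mm above the deck; axes as the unwinder. At rest the face is 14 mm beyond the hole's centre. 0.5 N per mm, no preload: 8 N pushes it in 16 mm, and the roll is then centred over the hole.
- hub_hole (a point): centre of the 22 mm hole in the deck, at the height of the deck's top; same axes as the unwinder.
- tape_roll: the other roll on the roll store, not wanted: a flat roll of tape, 74 mm across and only 19 mm tall, 26 mm bore. Origin: centre of its underside.
- tube_rack: bystander: grey rack full of capped blood tubes, 70 x 200 mm, 88 mm tall. Origin: centre of its underside, long side along its y.
- specimen_pot: bystander: white screw-top pot with a red lid, 58 mm across, 68 mm tall, standing between the roll store and the unwinder. Origin: centre of its underside.
- marker: bystander: black marker pen with a white cap, 135 mm long, 11 mm thick, lying along its x. Origin: centre of its underside.
- slide_box: bystander: blue box with a white lid, 104 x 154 mm, 46 mm tall. Origin: centre of its underside.
Mind the look-alikes: they are no part of the job. What is shaped like the roll_store but yellow is not meant.

How it is judged:
By the outcome, as a careful person would: the job done as asked, in the order asked, and still so for the second after the job is handed in, while the arm keeps its last pose, push and grip.
It also fails if it takes over 48 s, if anything falls off the work surface, if the arm or the gripper's body presses on something with over 40 N, if the wrist force passes 120 N, or if a joint passes its speed limit or range.

## Working session

There is one attempt and no reset: what is moved stays moved. The work goes in short steps, Python scripts to look and compute and a shell command to move; the robot and the scene stay as the last step left them, time stands still between calls to the robot, and variables do not carry over. Pictures are saved under pics/ and viewed, at most 10 in all, crops included, and the job is handed in when it is done.

```bash
mkdir -p pics; ls; python3 - <<'E'
from plant import r, optics
import cv2,numpy as np
for n in("side","top"):
    p,d=optics.snapshot(n);cv2.imwrite(f"pics/{n}0.png",p);np.save(f"pics/{n}0.npy",d)
    c=optics.calibration(n);print(n,c)
s=r.get_state();print(s)
E
```

```text
pics
side {'vfov': 54.961430069783624, 'cx': 316.6545979639967, 'cy': 239.70631003148375, 'cam_to_world': array([[-0.97121182,  0.15179579, -0.18359098,  0.29018361],
       [-0.23739543, -0.5527613 ,  0.79881059,  0.85081241],
       [ 0.01977409,  0.81939794,  0.57288393,  0.67417219],
       [ 0.        ,  0.        ,  0.        ,  1.        ]])}
top {'vfov': 44.37026184621487, 'cx': 314.0076562667171, 'cy': 240.8047679721346, 'cam_to_world': array([[-0.02779294,  0.99612612, -0.08342847,  0.37003156],
       [-0.99930765, -0.02975261, -0.02233834, -0.01377173],
       [-0.02473402,  0.08274987,  0.99626336,  1.49926116],
       [ 0.        ,  0.        ,  0.        ,  1.        ]])}
{'clock': 0.1, 'q': array([ 1.2258453 ,  0.68989076, -0.19453229,  1.56621071,  0.157314  ,
        0.90251053, -0.21509951]), 'qd': array([-0.00149953, -0.00233313, -0.00159936, -0.00220027,  0.00017789,
        0.00043273,  0.00022546]), 'joint_torque': array([-3.03134169e-03, -5.28502393e+01, -1.27170090e+00, -1.53838581e+01,
       -5.26220282e-02,  2.00189905e-03,  5.41189195e-05]), 'tool_pos': array([ 0.23085699, -0.58020307,  0.2380042 ]), 'eef_rot': array([ 9.82113064e-01,  1.88290383e-01, -2.13165904e-04, -7.84736250e-04]), 'contact_force': array([-0.31016699, -0.20907523,  0.51004378]), 'moment': array([ 0.00802862, -0.0284807 , -0.00799285]), 'finger_force': 0.0, 'opening': 0.9924956584364542}
```

View pics/side0.png

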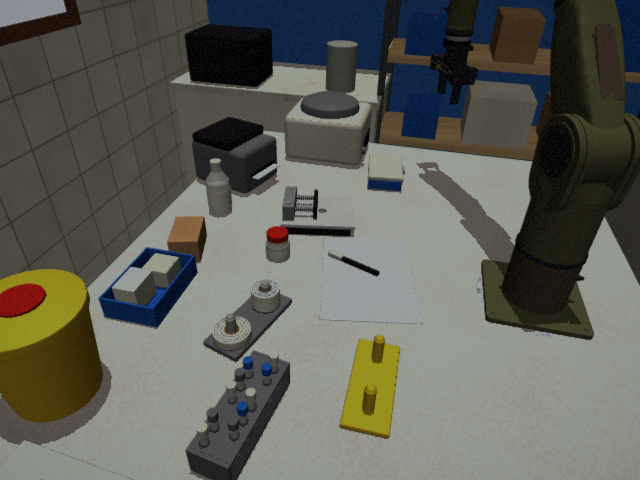

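View pics/top0.png

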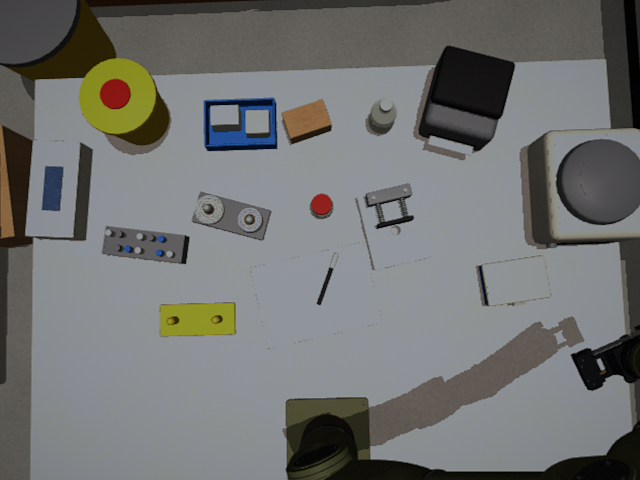

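The side view shows the grey store with a tall narrow roll at (265,295) and a flat wide roll at (232,333). It also shows the unwinder at (320,210), the pot at (278,243) and a yellow look-alike at (372,385). In the top view the grey store's rolls are at (208,209) and (250,219), and the unwinder is at (393,220), with its backstop towards the top of the picture and its hole near (396,230).

Candidates for the label roll: side (265,295)/top (250,219), and side (232,333)/top (208,209). The first fits because it is taller and narrower. I'll confirm this in a crop.

```bash
cat > h.py <<'E'
from plant import r, optics
import cv2,numpy as np
def ray(n,u,v):
    c=optics.calibration(n);f=240/np.tan(np.radians(c['vfov']/2));T=c['cam_to_world']
    d=np.array([(u-c['cx'])/f,-(v-c['cy'])/f,-1.]);return T[:3,3],T[:3,:3]@d
def plane(n,u,v,z):
    o,d=ray(n,u,v);return o+d*(z-o[2])/d[2]
def dep(n,u,v,D): 
    o,d=ray(n,u,v);return o+d*D
def cloud(n,D):
    v,u=np.mgrid[:480,:640];c=optics.calibration(n);f=240/np.tan(np.radians(c['vfov']/2));T=c['cam_to_world']
    P=np.stack([(u-c['cx'])/f*D,-(v-c['cy'])/f*D,-D],-1)@T[:3,:3].T+T[:3,3];P[D==0]=np.nan;return P
E
python3 - <<'E'
from h import *
T=cv2.imread('pics/top0.png');S=cv2.imread('pics/side0.png')
def g(i,a,b,w,h,k): return np.clip(cv2.resize(i[b:b+h,a:a+w],None,fx=k,fy=k,interpolation=cv2.INTER_CUBIC).astype(float)*1.5,0,255).astype(np.uint8)
a=g(T,185,170,100,75,4);b=g(T,345,170,100,110,4)[:300+140];c=g(S,200,265,100,100,4);d=g(S,270,180,100,75,4)
out=np.zeros((600,800,3),np.uint8);out[:300,:400]=a;out[:300,400:]=b[:300];out[300:,:400]=c[:300];out[300:,400:]=d
cv2.imwrite('pics/crop1.png',out)
for n in('top','side'):
    D=np.load(f'pics/{n}0.npy');P=cloud(n,D)
    z=P[...,2]
    print(n,'bench',np.nanmedian(z[(np.abs(P[...,0]-.45)<.05)&(np.abs(P[...,1]+.0)<.05)]))
    m=(z>.037)&(z<.0575)
    lab=((z>.008)&(z<.13)&(P[...,0]>.3)&(P[...,0]<.8)&(np.abs(P[...,1])<.4)).astype(np.uint8)
    k,L,st,_=cv2.connectedComponentsWithStats(lab)
    for i in range(1,k):
        if st[i,4]>60:
            q=P[L==i];print(st[i],np.nanmin(q,0).round(3),np.nanmax(q,0).round(3),np.nanmedian(q,0).round(3))
E
```

```text
top bench 0.0017305248935375328
[ 419  106   70   49 1868] [ 0.696 -0.4    0.008] [ 0.799 -0.255  0.13 ] [ 0.739 -0.327  0.098]
[369 108  28  26 528] [ 0.765 -0.191  0.008] [ 0.8   -0.129  0.129] [ 0.779 -0.155  0.095]
[151 115  16  17 134] [0.774 0.383 0.01 ] [0.8  0.4  0.13] [0.789 0.394 0.087]
[284 117  48  27 852] [ 0.749 -0.032  0.009] [0.8   0.085 0.07 ] [0.778 0.031 0.059]
[211 119  34  17 320] [0.775 0.193 0.008] [0.8   0.268 0.074] [0.79  0.23  0.054]
[242 120  30  21 422] [0.761 0.123 0.008] [0.8   0.198 0.062] [0.779 0.153 0.049]
[204 120  74  32 629] [0.736 0.108 0.008] [0.8   0.297 0.058] [0.741 0.207 0.038]
[ 357  183   77   87 4541] [ 0.418 -0.276  0.008] [ 0.632 -0.092  0.084] [ 0.525 -0.183  0.032]
[ 192  191   80   49 2198] [0.503 0.127 0.008] [0.632 0.331 0.074] [0.563 0.229 0.026]
[311 193  24  26 454] [ 0.552 -0.034  0.008] [0.617 0.024 0.078] [ 0.577 -0.003  0.067]
[157 232  33  32 804] [0.448 0.338 0.009] [0.524 0.4   0.098] [0.486 0.366 0.054]
[317 253  22  52 232] [ 0.335 -0.04   0.008] [0.462 0.016 0.022] [ 0.401 -0.013  0.013]
[479 264   9  29 136] [ 0.354 
[... 290 characters left out ...]
 46 683] [ 0.766 -0.174  0.008] [ 0.8   -0.122  0.13 ] [ 0.782 -0.14   0.07 ]
[368 174  32  15 264] [ 0.331 -0.4    0.008] [ 0.424 -0.388  0.05 ] [ 0.391 -0.396  0.031]
[ 265  186   90   74 3402] [ 0.418 -0.273  0.008] [0.623 0.03  0.077] [ 0.55  -0.132  0.031]
[ 125  216   82  109 3653] [ 0.737 -0.03   0.008] [0.8   0.292 0.07 ] [0.772 0.183 0.042]
[328 250  51  25 221] [ 0.336 -0.038  0.008] [0.464 0.019 0.016] [ 0.4   -0.008  0.012]
[ 203  279   89   80 3171] [0.503 0.143 0.008] [0.63  0.333 0.07 ] [0.561 0.245 0.028]
[ 341  334   42   88 2170] [0.3   0.226 0.009] [0.347 0.4   0.069] [0.322 0.321 0.013]
[ 241  350   49   39 1164] [0.448 0.341 0.008] [0.523 0.4   0.092] [0.476 0.376 0.054]
```

View pics/crop1.png

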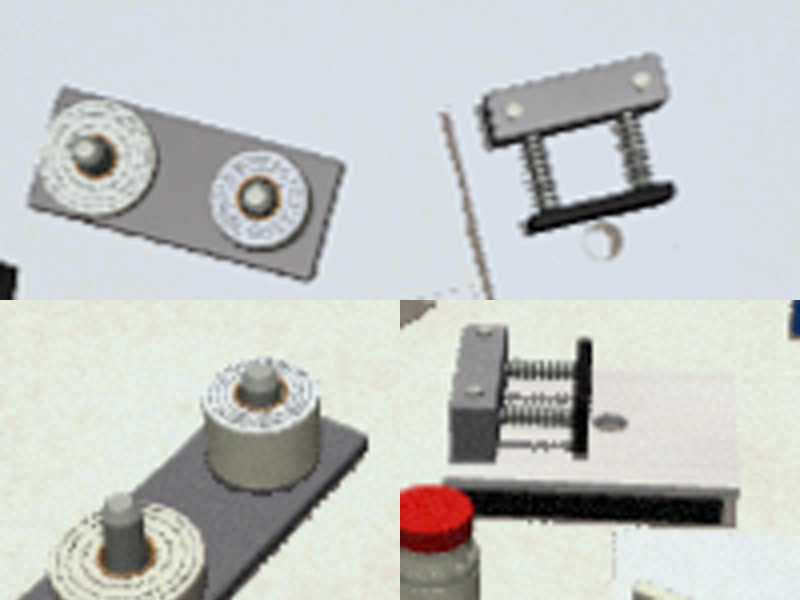

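Confirmed: the roll at top (250,220)/side (265,295) is tall and narrow, so it is the label roll. The one at top (208,209) is flat and wide. The hole is at top (395.5,230).

```bash
python3 - <<'E'
from h import *
np.set_printoptions(precision=4,suppress=True)
def near(u,v,P0,w):pass
print('roll top ray top', plane('top',249.7,219.7,.052), 'side', plane('side',265,290,.052))
print('hole top', plane('top',395.5,230,.03),'side',plane('side',270+(611-400)/4,180+(422-300)/4,.03))
def tri(a,b):
    o1,d1=ray('top',*a);o2,d2=ray('side',*b);s=np.linalg.lstsq(np.c_[d1,-d2],o2-o1,rcond=None)[0]
    p=o1+s[0]*d1;q=o2+s[1]*d2;return (p+q)/2,np.linalg.norm(p-q)
print('tri roll post tip',tri((185+257/4,170+188/4),(200+260/4,265+72/4)))
print('tri hole',tri((395.5,230),(270+211/4,180+122/4)))
for n,img in(('top','top0'),('side','side0')):
    P=cloud(n,np.load(f'pics/{n}0.npy'));x,y,z=np.moveaxis(P,-1,0)
    reg=(x>.46)&(x<.66)
    m=reg&(abs(y-.185)<.05)&(z>.046)&(z<.058)&(np.hypot(x-.549,y-.175)<.05)
    q=P[m];print(n,'roll top',len(q),np.median(q,0),q.min(0),q.max(0))
    (c,rad)=cv2.minEnclosingCircle(q[:,:2].astype(np.float32));print('  circ',c,rad)
    m=(x>.5)&(x<.65)&(y>.1)&(y<.34)&(z>.009)&(z<.019)
    rc=cv2.minAreaRect(P[m][:,:2].astype(np.float32));print('  store',rc)
    u=(y>-.3)&(y<-.06)&(x>.38)&(x<.66)
    m=u&(z>.027)&(z<.036);print('  deck z',np.median(z[m]),cv2.minAreaRect(P[m][:,:2].astype(np.float32)))
    m=u&(z>.066)&(z<.08)&(x>.58-.03);q=P[m];print('  block/plate top',np.median(q[:,2]),cv2.minAreaRect(P[u&(z>.0715)&(z<.078)][:,:2].astype(np.float32)))
    dark=cv2.imread(f'pics/{img}.png').max(2)<45
    m=u&dark&(z>.055)&(z<.075)&(x<.6);q=P[m]
    if len(q)>5:print('  plate',len(q),np.median(q,0),cv2.minAreaRect(q[:,:2].astype(np.float32)))
# plate ends from top crop, front lower(top edge of front face) at z .069
for p in((527,233),(674,197)):print('plate',plane('top',345+(p[0]-400)/4,170+p[1]/4,.069))
for p in((486,98),(660,55),(491,145),(668,100)):print('block',plane('top',345+(p[0]-400)/4,170+p[1]/4,.072))
for p in((62,88),(344,160),(312,280),(30,206)):print('store',plane('top',185+p[0]/4,170+p[1]/4,.012))
E
```

```text
roll top ray top [0.5485 0.1768 0.052 ] side [0.5484 0.1841 0.052 ]
hole top [ 0.5141 -0.1854  0.03  ] side [ 0.5133 -0.1845  0.03  ]
tri roll post tip (array([0.5523, 0.1759, 0.0633]), np.float64(0.003141176259116017))
tri hole (array([ 0.5138, -0.1855,  0.0294]), np.float64(0.0006290155919478819))
top roll top 351 [0.5498 0.1759 0.0528] [0.5209 0.1482 0.0461] [0.5803 0.206  0.058 ]
  circ (0.5505393743515015, 0.17681090533733368) 0.029897727072238922
  store ((0.5756990909576416, 0.2230479121208191), (0.23343093693256378, 0.1450142115354538), 89.9714126586914)
  deck z 0.031039279675807885 ((0.5246269106864929, -0.1844417005777359), (0.18964941799640656, 0.1510874330997467), 11.512625694274902)
  block/plate top 0.07266348085436203 ((0.5710002779960632, -0.17397785186767578), (0.08798456192016602, 0.10930061340332031), 11.442113876342773)
  plate 150 [ 0.5327 -0.1807  0.0685] ((0.5612716674804688, -0.16946539282798767), (0.07324250787496567, 0.10163995623588562), 7.327023029327393)
side roll top 433 [0.5474 0.1861 0.0525] [0.5212 0.1471 0.0463] [0.581  0.2088 0.058 ]
  circ (0.5513
[... 207 characters left out ...]
09531974792, -0.18239465355873108), (0.19029593467712402, 0.15773016214370728), 12.162606239318848)
  block/plate top 0.07267682751316884 ((0.5713415145874023, -0.16885587573051453), (0.08670900017023087, 0.11067661643028259), 11.426423072814941)
  plate 93 [ 0.5333 -0.1595  0.0678] ((0.5662545561790466, -0.16472478210926056), (0.07849589735269547, 0.09423056244850159), 10.927467346191406)
plate [ 0.5159 -0.1354  0.069 ]
plate [ 0.5352 -0.2255  0.069 ]
block [ 0.5993 -0.1132  0.072 ]
block [ 0.6224 -0.2202  0.072 ]
block [ 0.5702 -0.1153  0.072 ]
block [ 0.5945 -0.2239  0.072 ]
store [0.6289 0.3074 0.012 ]
store [0.5767 0.1271 0.012 ]
store [0.5005 0.1492 0.012 ]
store [0.5534 0.3288 0.012 ]
```

```bash
python3 -m pendant '[[0,0,0,0,0,0.027],[0,0,0,0,0,0.027],[0.7,-1,0,0,0,0],[0.7,-1,0,0,0,0],[0.7,-1,0,0,0,0]]' 1
python3 -m pendant '[[0.7,-1,0,0,0,0],[0.7,-1,0,0,0,0],[0.7,-1,0,0,0,0],[0.7,-1,0,0,0,0],[0.7,-1,0,0,0,0]]'
python3 -m pendant '[[0.7,-1,0,0,0,0],[0.7,-1,0,0,0,0],[0.7,-1,0,0,0,0],[0.7,-1,0,0,0,0],[0.7,-1,0,0,0,0]]'
```

```text
clock: 0.52
tool_pos: [0.2668, -0.4953, 0.2382]
eef_rot: [0.995, 0.104, -0.0, -0.0]
contact_force: [0.7, -0.5, 0.1]
opening: 1.0
finger_force: 0.0
clock: 0.93
tool_pos: [0.3267, -0.3545, 0.2385]
eef_rot: [0.995, 0.104, -0.0, -0.0]
contact_force: [0.1, 0.5, -0.2]
opening: 1.0
finger_force: 0.0
clock: 1.35
tool_pos: [0.3864, -0.2141, 0.2386]
eef_rot: [0.995, 0.104, -0.0, -0.0]
contact_force: [0.6, 0.1, -0.3]
opening: 1.0
finger_force: 0.0
```

```bash
python3 -m pendant '[[0.7,-1,0,0,0,0],[0.7,-1,0,0,0,0],[0.7,-1,0,0,0,0],[0.7,-1,0,0,0,0],[0.7,-1,0,0,0,0]]'
python3 -m pendant '[[0.7,-1,0,0,0,0],[0.7,-1,0,0,0,0],[0.7,-1,0,0,0,0],[0.7,-1,0,0,0,0],[0,0,0,0,0,0]]'
python3 -m pendant '[[0.6,-0.8,0,0,0,0],[0.6,-0.8,0,0,0,0],[0.6,-0.8,0,0,0,0],[0.6,-0.8,0,0,0,0],[0,0,0,0,0,0]]'
python3 -m pendant '[[0,0,0,0,0,0],[0,0,0,0,0,0]]'
python3 - <<'E'
from h import *
for n in("side","top"):
    p,d=optics.snapshot(n);cv2.imwrite(f"pics/{n}1.png",p);np.save(f"pics/{n}1.npy",d)
s=r.get_state();t=s['tool_pos'];q=s['eef_rot'];a=2*np.arctan2(q[1],q[0]);e=np.array([.550,.1762])-t[:2]
print(t,q,np.degrees(a),'tool mm',1e3*(e@[np.cos(a),np.sin(a)]),1e3*(e@[np.sin(a),-np.cos(a)]))
E
```

```text
clock: 1.77
tool_pos: [0.446, -0.0736, 0.2386]
eef_rot: [0.995, 0.104, -0.0, 0.0]
contact_force: [0.4, -0.0, -0.0]
opening: 0.999
finger_force: 0.0
clock: 2.18
tool_pos: [0.4959, 0.0447, 0.2386]
eef_rot: [0.994, 0.109, 0.002, -0.002]
contact_force: [-0.2, 0.2, 0.6]
opening: 1.003
finger_force: 0.0
clock: 2.6
tool_pos: [0.5371, 0.1339, 0.2385]
eef_rot: [0.994, 0.108, 0.001, -0.002]
contact_force: [-0.1, 1.3, 0.6]
opening: 0.998
finger_force: 0.0
clock: 2.77
tool_pos: [0.535, 0.1266, 0.2383]
eef_rot: [0.995, 0.104, -0.001, 0.001]
contact_force: [-0.3, -0.7, -0.2]
opening: 1.002
finger_force: 0.0
[0.53508987 0.1260897  0.23857037] [ 9.94648507e-01  1.03313314e-01 -5.46722919e-04  6.39132959e-04] 11.860000324874557 tool mm 24.890560837112016 -45.976234199104304
```

```bash
python3 -m pendant '[[0.5,-0.92,0,0,0,0],[0.5,-0.92,0,0,0,0],[0,0,1,0,0,0],[0,0,1,0,0,0],[0,0,1,0,0,0]]'
python3 -m pendant '[[0,0,1,0,0,0],[0,0,1,0,0,0],[0,0,0.5,0,0,0],[0,0,0,0,0,0],[0,0,0,0,0,0]]'
python3 - <<'E'
from h import *
for n in("side","top"):
    p,d=optics.snapshot(n);cv2.imwrite(f"pics/{n}2.png",p);np.save(f"pics/{n}2.npy",d)
    if n=='side':a=p[200:400,160:360]
    else:b=p[130:280,170:320]
cv2.imwrite('pics/crop2.png',np.hstack([cv2.resize(a,(400,400)),cv2.resize(b,(400,400))]))
s=r.get_state();t=s['tool_pos'];q=s['eef_rot'];a=2*np.arctan2(q[1],q[0]);e=np.array([.550,.1762])-t[:2]
print(t,q,np.degrees(a),'tool mm',1e3*(e@[np.cos(a),np.sin(a)]),1e3*(e@[np.sin(a),-np.cos(a)]))
E
```

```text
clock: 3.28
tool_pos: [0.5507, 0.1773, 0.1633]
eef_rot: [0.995, 0.104, 0.001, 0.0]
contact_force: [0.4, 0.2, -0.6]
opening: 1.002
finger_force: 0.0
clock: 3.7
tool_pos: [0.5503, 0.1769, 0.101]
eef_rot: [0.995, 0.104, -0.001, 0.0]
contact_force: [-0.1, 0.0, 1.1]
opening: 1.003
finger_force: 0.0
[0.55137873 0.17773921 0.1023769 ] [ 9.94584342e-01  1.03928216e-01  9.52704621e-04 -7.54867524e-05] 11.93084547256567 tool mm -1.6671529916727508 1.2209363659897365
```

View pics/crop2.png

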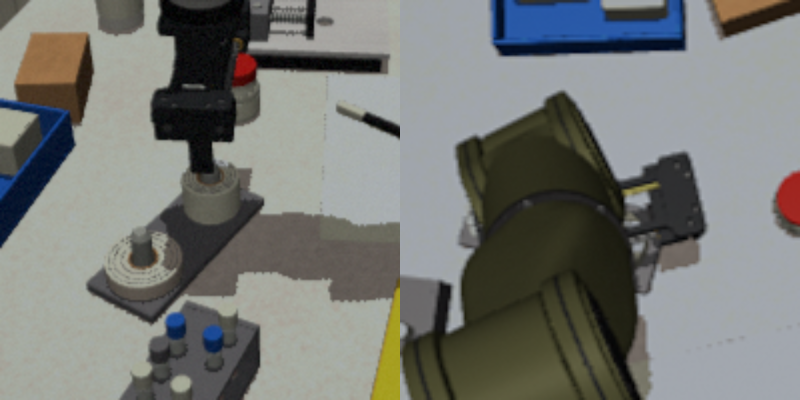

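The gripper is centred over the tall roll (side crop (210,195)), and the tape roll is clear. Descending and gripping.

```bash
python3 -m pendant '[[0,0,0.64,0,0,0],[0,0,0.64,0,0,0],[0,0,0.64,0,0,0],[0,0,0.64,0,0,0],[0,0,0.6,0,0,0]]'
python3 -m pendant '[[0,0,0,0,0,0],[0,0,0,0,0,0]]'
python3 -m pendant '[[0,0,0,0,0,0],[0,0,0,0,0,0],[0,0,0,0,0,0],[0,0,0,0,0,0],[0,0,0,0,0,0]]' -1 25
python3 -m pendant '[[0,0,0,0,0,0],[0,0,0,0,0,0],[0,0,0,0,0,0]]'
```

```text
clock: 4.22
tool_pos: [0.5518, 0.1783, 0.023]
eef_rot: [0.995, 0.104, 0.001, -0.0]
contact_force: [0.0, -0.0, 0.4]
opening: 0.998
finger_force: 0.0
clock: 4.38
tool_pos: [0.551, 0.1781, 0.023]
eef_rot: [0.995, 0.104, 0.0, -0.0]
contact_force: [0.5, 0.1, -0.5]
opening: 0.996
finger_force: 0.0
clock: 4.8
tool_pos: [0.551, 0.1782, 0.0229]
eef_rot: [0.995, 0.104, 0.001, -0.0]
contact_force: [-0.2, 0.2, 4.7]
opening: 0.679
finger_force: 25.0
clock: 5.05
tool_pos: [0.551, 0.1783, 0.0229]
eef_rot: [0.995, 0.104, 0.001, -0.0]
contact_force: [-0.1, 0.8, 5.4]
opening: 0.679
finger_force: 25.0
```

```bash
python3 -m pendant '[[0,0,-0.4,0,0,0],[0,0,-0.4,0,0,0],[0,0,-0.4,0,0,0],[0,0,-0.4,0,0,0],[0,0,-0.4,0,0,0]]'
python3 -m pendant '[[0,0,-0.6,0,0,0],[0,0,-0.6,0,0,0],[0,0,-0.6,0,0,0],[0,0,-0.6,0,0,0],[0,0,0,0,0,0]]'
python3 - <<'E'
from h import *
for n in("side","top"):
    p,d=optics.snapshot(n);cv2.imwrite(f"pics/{n}3.png",p);np.save(f"pics/{n}3.npy",d)
p=cv2.imread('pics/side3.png');cv2.imwrite('pics/crop3.png',cv2.resize(p[180:380,150:350],(600,600)))
print(r.get_state())
E
```

```text
clock: 5.47
tool_pos: [0.5507, 0.1782, 0.0735]
eef_rot: [0.995, 0.104, 0.0, -0.0]
contact_force: [-1.0, -0.0, -1.3]
opening: 0.686
finger_force: 25.0
clock: 5.88
tool_pos: [0.5524, 0.1788, 0.1356]
eef_rot: [0.995, 0.104, 0.003, -0.001]
contact_force: [-0.5, -0.4, -0.4]
opening: 0.679
finger_force: 25.0
{'clock': 5.9833, 'q': array([-0.36708083,  0.77109329, -0.0439063 ,  1.80649193,  0.05748184,
        0.563845  , -1.80881266]), 'qd': array([-0.00122021,  0.02779575, -0.00115017,  0.01776906,  0.00106328,
       -0.00198976,  0.00299547]), 'joint_torque': array([ 4.58916952e-02, -5.34254622e+01,  8.06128364e-01, -1.12155318e+01,
        1.01882129e-02, -8.37030262e-02,  2.41304602e-03]), 'tool_pos': array([0.55080185, 0.17822132, 0.13288921]), 'eef_rot': array([ 9.94538425e-01,  1.04368747e-01,  6.81793341e-04, -1.46666717e-04]), 'contact_force': array([-0.12485294, -0.24699916, -0.97716855]), 'moment': array([-0.02196534,  0.04115248, -0.00091214]), 'finger_force': 24.999913005740382, 'opening': 0.683074030113883}
```

View pics/crop3.png

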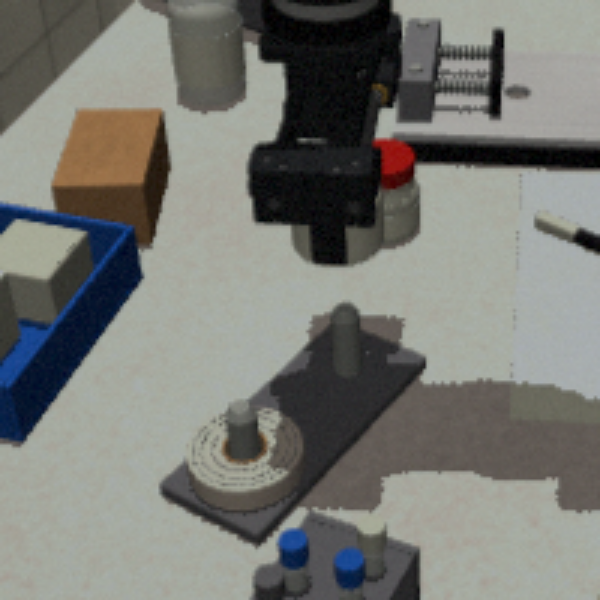

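The roll is held upright above the bare post (crop (345,345)), and the tape roll hasn't moved. Carrying it across, 120 mm up.

```bash
python3 -m pendant '[[-0.2,0.5,0,0,0,0],[-0.4,1,0,0,0,0],[-0.4,1,0,0,0,0],[-0.4,1,0,0,0,0],[-0.4,1,0,0,0,0]]'
python3 -m pendant '[[-0.4,1,0,0,0,0],[-0.4,1,0,0,0,0],[-0.4,1,0,0,0,0],[-0.4,1,0,0,0,0],[-0.4,1,0,0,0,0]]'
python3 -m pendant '[[-0.4,1,0,0,0,0],[-0.4,1,0,0,0,0],[-0.4,1,0,0,0,0],[-0.4,0.8,0,0,0,0],[-0.2,0.4,0,0,0,0]]'
python3 -m pendant '[[0,0,0,0,0,0],[0,0,0,0,0,0],[0,0,0,0,0,0]]'
cat > st.py <<'E'
from h import *
s=r.get_state();t=s['tool_pos'];q=s['eef_rot'];a=2*np.arctan2(q[1],q[0]);H=np.array([.5143,-.1857]);e=H-t[:2];F=s['contact_force']
print(s['clock'],t,q,np.degrees(a),'to hole tool mm',1e3*(e@[np.cos(a),np.sin(a)]),1e3*(e@[np.sin(a),-np.cos(a)]),'F along x',F[:2]@[np.cos(a),np.sin(a)],F)
E
python3 st.py
```

```text
clock: 6.4
tool_pos: [0.5283, 0.0563, 0.1312]
eef_rot: [0.995, 0.104, -0.001, 0.0]
contact_force: [1.0, 0.4, -0.9]
opening: 0.679
finger_force: 25.0
clock: 6.82
tool_pos: [0.505, -0.0762, 0.1313]
eef_rot: [0.995, 0.104, -0.001, 0.0]
contact_force: [0.3, 0.1, -1.0]
opening: 0.677
finger_force: 25.0
clock: 7.23
tool_pos: [0.4818, -0.1903, 0.1312]
eef_rot: [0.995, 0.102, -0.002, 0.001]
contact_force: [-0.4, -0.1, 0.3]
opening: 0.685
finger_force: 25.0
clock: 7.48
tool_pos: [0.485, -0.184, 0.132]
eef_rot: [0.994, 0.106, 0.0, -0.001]
contact_force: [-0.2, 0.5, -0.2]
opening: 0.681
finger_force: 25.0
7.4833 [ 0.48500421 -0.18398624  0.13196962] [ 9.94410778e-01  1.05577375e-01  3.58512818e-05 -7.88270749e-04] 12.120868983927688 to hole tool mm 28.282850595186357 7.826926916790265 F along x -0.07421547571566821 [-0.18180987  0.49311313 -0.2439102 ]
```

```bash
python3 -m pendant '[[-0.15,0.31,0,0,0,0],[0,0,0.8,0,0,0],[0,0,0.8,0,0,0],[0,0,0.8,0,0,0],[0,0,0.6,0,0,0]]'
python3 -m pendant '[[0,0,0.2,0,0,0],[0,0,0,0,0,0],[0,0,0,0,0,0],[0,0,0,0,0,0]]'
python3 st.py; python3 - <<'E'
from h import *
for n in("side","top"):
    p,d=optics.snapshot(n);cv2.imwrite(f"pics/{n}4.png",p);np.save(f"pics/{n}4.npy",d)
    if n=='side':a=p[150:250,250:400]
    else:b=p[170:270,330:480]
cv2.imwrite('pics/crop4.png',np.vstack([cv2.resize(a,(450,300)),cv2.resize(b,(450,300))]))
E
```

```text
clock: 7.9
tool_pos: [0.4827, -0.1933, 0.056]
eef_rot: [0.994, 0.105, -0.0, -0.0]
contact_force: [0.3, 0.1, -0.5]
opening: 0.68
finger_force: 25.0
clock: 8.23
tool_pos: [0.4834, -0.1943, 0.0531]
eef_rot: [0.995, 0.105, 0.001, 0.0]
contact_force: [0.1, 0.4, -0.6]
opening: 0.683
finger_force: 25.0
8.2333 [ 0.48341735 -0.1942906   0.0531038 ] [9.94510614e-01 1.04632262e-01 7.99135748e-04 2.99462859e-04] 12.01196438389025 to hole tool mm 31.994290478399773 -1.9753338970170917 F along x 0.1912581243172704 [ 0.11355679  0.3853033  -0.5758157 ]
```

View pics/crop4.png

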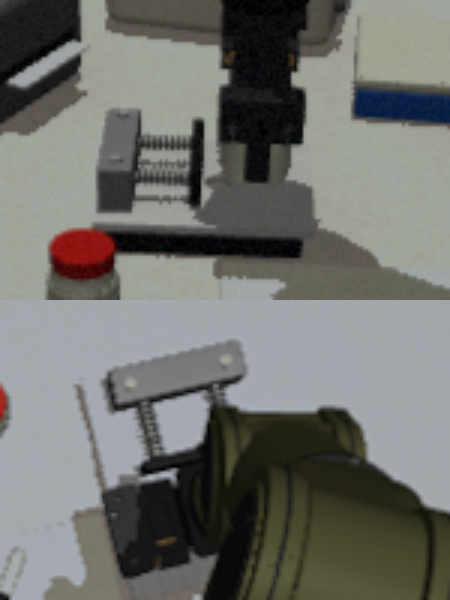

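```bash
python3 -m pendant '[[0,-0.06,0.2,0,0,0],[0,0,0.12,0,0,0],[0,0,0,0,0,0],[0,0,0,0,0,0]]'
python3 st.py
python3 -m pendant '[[0,0,0.06,0,0,0],[0,0,0,0,0,0],[0,0,0,0,0,0]]'
python3 -m pendant '[[0,0,0.04,0,0,0],[0,0,0,0,0,0],[0,0,0,0,0,0]]'
python3 st.py
```

```text
clock: 8.67
tool_pos: [0.4822, -0.1928, 0.044]
eef_rot: [0.995, 0.104, -0.0, -0.0]
contact_force: [-0.6, 0.3, -0.4]
opening: 0.679
finger_force: 25.0
8.6667 [ 0.48217274 -0.19275504  0.0440237 ] [ 9.94533651e-01  1.04416295e-01 -2.25487707e-04 -5.73704287e-05] 11.987076095617846 to hole tool mm 32.8919811033506 -0.2286563491813009 F along x -0.4889850597160451 [-0.56706827  0.31642187 -0.36205925]
clock: 8.92
tool_pos: [0.4823, -0.1929, 0.0427]
eef_rot: [0.995, 0.104, -0.0, 0.0]
contact_force: [-0.5, 0.3, -0.8]
opening: 0.678
finger_force: 25.0
clock: 9.17
tool_pos: [0.4823, -0.1929, 0.0417]
eef_rot: [0.995, 0.104, -0.0, 0.0]
contact_force: [-0.4, 0.7, -1.3]
opening: 0.681
finger_force: 25.0
9.1667 [ 0.48233063 -0.19285218  0.04169181] [ 9.94536394e-01  1.04390426e-01 -6.05115363e-06  2.10010644e-05] 11.984095053653848 to hole tool mm 32.75768868610976 -0.3581768387146906 F along x -0.25668879075359097 [-0.40144188  0.65499747 -1.25572983]
```

```bash
python3 -m pendant '[[0,0,0.03,0,0,0],[0,0,0,0,0,0],[0,0,0,0,0,0]]'
python3 -m pendant '[[0,0,0.03,0,0,0],[0,0,0,0,0,0],[0,0,0,0,0,0]]'
python3 st.py
```

```text
clock: 9.42
tool_pos: [0.4824, -0.1929, 0.041]
eef_rot: [0.995, 0.104, 0.0, 0.0]
contact_force: [0.7, -0.0, -1.6]
opening: 0.677
finger_force: 25.0
clock: 9.67
tool_pos: [0.4824, -0.1929, 0.0409]
eef_rot: [0.995, 0.104, 0.0, 0.0]
contact_force: [-1.5, -0.2, 6.8]
opening: 0.679
finger_force: 25.0
9.6667 [ 0.48239143 -0.19287495  0.04087654] [9.94535350e-01 1.04400049e-01 1.89291500e-04 1.79424556e-04] 11.985204218303135 to hole tool mm 32.70295093230326 -0.39243865734208455 F along x -1.5268547967935748 [-1.51482525 -0.21694611  6.8478883 ]
```

```bash
python3 -m pendant '[[0,0,-0.02,0,0,0],[0,0,0,0,0,0],[0,0,0,0,0,0]]'
python3 st.py
python3 -m pendant '[[0.1,0,0,0,0,0],[0.15,0,0,0,0,0],[0.15,0,0,0,0,0],[0.1,0,0,0,0,0],[0,0,0,0,0,0]]'
python3 -m pendant '[[0,0,0,0,0,0],[0,0,0,0,0,0]]'
python3 st.py
```

```text
clock: 9.92
tool_pos: [0.4824, -0.1929, 0.0409]
eef_rot: [0.995, 0.104, 0.0, 0.0]
contact_force: [-1.0, -0.6, 3.6]
opening: 0.687
finger_force: 25.0
9.9167 [ 0.48244503 -0.19289227  0.04090059] [9.94536141e-01 1.04392700e-01 1.28577793e-04 1.09999720e-04] 11.984357224230926 to hole tool mm 32.65410679798153 -0.4209931606474768 F along x -1.14014900644 [-1.04704465 -0.55828746  3.59971951]
clock: 10.33
tool_pos: [0.4933, -0.1907, 0.0409]
eef_rot: [0.995, 0.104, -0.001, 0.0]
contact_force: [-3.6, -2.1, 6.8]
opening: 0.68
finger_force: 25.0
clock: 10.5
tool_pos: [0.4933, -0.1907, 0.0409]
eef_rot: [0.995, 0.104, -0.001, 0.0]
contact_force: [-2.6, -0.5, 6.0]
opening: 0.68
finger_force: 25.0
10.5 [ 0.49325394 -0.19070079  0.04085896] [ 9.94571994e-01  1.04042858e-01 -1.26907918e-03  1.47797237e-04] 11.944058447112424 to hole tool mm 21.625365662669584 -0.5369040751811707 F along x -2.6843223293666068 [-2.64715116 -0.45652886  5.96307257]
```

```bash
python3 -m pendant '[[0,-0.02,-0.02,0,0,0],[0,0,0,0,0,0],[0,0,0,0,0,0]]'
python3 st.py
python3 -m pendant '[[0.1,0,0,0,0,0],[0.1,0,0,0,0,0],[0.1,0,0,0,0,0],[0,0,0,0,0,0],[0,0,0,0,0,0]]'
python3 st.py
python3 -m pendant '[[0.06,0,0,0,0,0],[0.06,0,0,0,0,0],[0.06,0,0,0,0,0],[0,0,0,0,0,0],[0,0,0,0,0,0]]'
python3 st.py
```

```text
clock: 10.75
tool_pos: [0.4947, -0.1895, 0.041]
eef_rot: [0.995, 0.105, 0.0, -0.0]
contact_force: [-0.5, -0.4, -1.0]
opening: 0.683
finger_force: 25.0
10.75 [ 0.49474568 -0.1895461   0.04102481] [ 9.94517727e-01  1.04567924e-01  1.78293585e-04 -8.67176141e-05] 12.004547029628846 to hole tool mm 19.926636172517323 0.3050995533977795 F along x -0.5643704127115595 [-0.50202353 -0.35254496 -1.00390569]
clock: 11.17
tool_pos: [0.5016, -0.1882, 0.0411]
eef_rot: [0.995, 0.104, -0.0, 0.0]
contact_force: [-0.5, -0.4, -1.4]
opening: 0.679
finger_force: 25.0
11.1667 [ 0.50162579 -0.18820162  0.04109735] [ 9.94534237e-01  1.04410521e-01 -3.06645012e-04  1.54322199e-05] 11.986410972634099 to hole tool mm 12.917408955625877 0.18509466892231793 F along x -0.5456246249578883 [-0.46764528 -0.42457435 -1.3787546 ]
clock: 11.58
tool_pos: [0.5054, -0.1874, 0.0411]
eef_rot: [0.995, 0.104, -0.001, -0.0]
contact_force: [-2.8, -1.2, -0.1]
opening: 0.678
finger_force: 25.0
11.5833 [ 0.5054403  -0.18739402  0.04108519] [ 9.94548902e-01  1.04268426e-01 -7.59040415e-04 -2.54086604e-05] 11.970041687257494 to hole tool mm 9.018397300068703 0.18032203315951367 F along x -2.99854100307286 [-2.81431152 -1.18333227 -0.07118028]
```

```bash
python3 -m pendant '[[0.06,0,0,0,0,0],[0.06,0,0,0,0,0],[0.06,0,0,0,0,0],[0.06,0,0,0,0,0],[0,0,0,0,0,0]]'
python3 -m pendant '[[0,0,0,0,0,0],[0,0,0,0,0,0]]'
python3 st.py;python3 st.py
```

```text
clock: 12.0
tool_pos: [0.5111, -0.1862, 0.041]
eef_rot: [0.995, 0.104, -0.001, -0.0]
contact_force: [-5.6, -2.2, 0.7]
opening: 0.679
finger_force: 25.0
clock: 12.17
tool_pos: [0.5108, -0.1862, 0.0411]
eef_rot: [0.995, 0.104, -0.001, -0.0]
contact_force: [-6.2, -1.7, 0.5]
opening: 0.68
finger_force: 25.0
12.1667 [ 0.51079269 -0.18623244  0.04106348] [ 9.94559644e-01  1.04160473e-01 -1.30702762e-03 -3.83839894e-05] 11.957610203263659 to hole tool mm 3.54151793956227 0.20578651882864618 F along x -6.464127808149231 [-6.23999404 -1.73530564  0.54669502]
12.1667 [ 0.51079269 -0.18623244  0.04106348] [ 9.94559644e-01  1.04160473e-01 -1.30702762e-03 -3.83839894e-05] 11.957610203263659 to hole tool mm 3.54151793956227 0.20578651882864618 F along x -6.464127808149231 [-6.23999404 -1.73530564  0.54669502]
```

```bash
python3 -m pendant '[[0.06,0,0,0,0,0],[0.04,0,0,0,0,0],[0,0,0,0,0,0],[0,0,0,0,0,0]]'
for i in 1 2 3; do python3 -m pendant '[[0,0,0,0,0,0]]' >/dev/null; python3 st.py; done
python3 - <<'E'
from h import *
np.set_printoptions(precision=4,suppress=True)
for n in("side","top"):
    p,d=optics.snapshot(n);cv2.imwrite(f"pics/{n}5.png",p);np.save(f"pics/{n}5.npy",d)
    if n=='side':a=p[150:250,250:400]
    else:b=p[170:270,330:480]
    # black backstop plate, split from rods, before/after, in unwinder frame
    for k in(0,5):
        P=cloud(n,np.load(f'pics/{n}{k}.npy'));I=cv2.imread(f'pics/{n}{k}.png')
        c,s=np.cos(np.radians(11.95)),np.sin(np.radians(11.95));q=P-[.5143,-.1857,0];X=q[...,0]*c+q[...,1]*s;Y=-q[...,0]*s+q[...,1]*c
        m=(I.max(2)<50)&(X>.005)&(X<.05)&(Y>.02)&(Y<.05)&(P[...,2]>.045)&(P[...,2]<.075)
        print(n,k,m.sum(),'plate X pct',np.percentile(X[m],[5,50,95]) if m.any() else '')
cv2.imwrite('pics/crop5.png',np.vstack([cv2.resize(a,(450,300)),cv2.resize(b,(450,300))]))
E
```

```text
clock: 12.5
tool_pos: [0.5126, -0.1859, 0.041]
eef_rot: [0.995, 0.104, -0.002, -0.0]
contact_force: [-5.7, -1.9, 0.8]
opening: 0.68
finger_force: 25.0
12.5833 [ 0.51261331 -0.18587096  0.04101578] [ 9.94572684e-01  1.04026903e-01 -1.89117599e-03 -5.62399411e-05] 11.942231810530265 to hole tool mm 1.6855563296530833 0.18175644868893084 F along x -6.861002493027317 [-6.62856039 -1.81662513  1.32132101]
12.6667 [ 0.51261104 -0.18587242  0.04103821] [ 9.94575358e-01  1.04001550e-01 -1.87943569e-03 -5.15011928e-05] 11.939310439265904 to hole tool mm 1.688087903231906 0.18071606540405394 F along x -6.930966907909319 [-6.65116468 -2.04801942  1.02924951]
12.75 [ 0.51260774 -0.1858585   0.04100733] [ 9.94570336e-01  1.04049193e-01 -1.89983162e-03 -5.16732427e-05] 11.944800194824866 to hole tool mm 1.688421922522433 0.19517832815282843 F along x -6.349482157533509 [-6.22709406 -1.24279608  1.29383433]
side 0 47 plate X pct [0.0165 0.0198 0.0244]
side 5 55 plate X pct [0.0062 0.032  0.0371]
top 0 53 plate X pct [0.0147 0.0186 0.0332]
top 5 6 plate X pct [0.0298 0.0325 0.0379]
```

View pics/crop5.png

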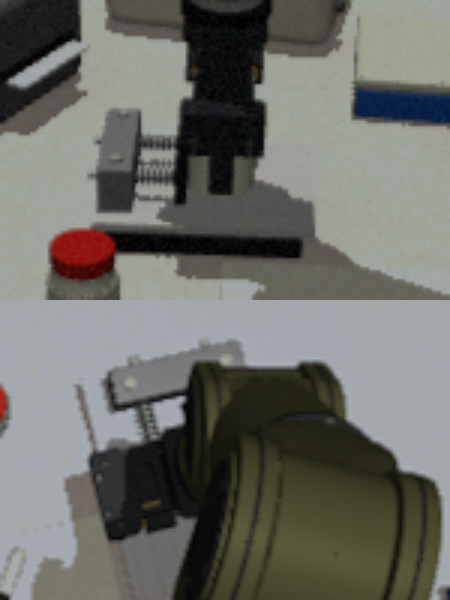

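The side crop shows the roll against the backstop, standing flat, with the plate pushed in about 13 mm and the rods showing behind the block. It needs about 3 mm more.

```bash
python3 -m pendant '[[0.06,0,0,0,0,0],[0.06,0,0,0,0,0],[0.02,0,0,0,0,0],[0,0,0,0,0,0],[0,0,0,0,0,0]]'
for i in 1 2 3 4; do python3 -m pendant '[[0,0,0,0,0,0],[0,0,0,0,0,0]]' >/dev/null; python3 st.py; done
python3 - <<'E'
from h import *
for n in("side","top"):
    p,d=optics.snapshot(n);cv2.imwrite(f"pics/{n}6.png",p);np.save(f"pics/{n}6.npy",d)
    for k in(0,5,6):
        P=cloud(n,np.load(f'pics/{n}{k}.npy'));I=cv2.imread(f'pics/{n}{k}.png')
        c,s=np.cos(np.radians(11.95)),np.sin(np.radians(11.95));q=P-[.5143,-.1857,0];X=q[...,0]*c+q[...,1]*s;Y=-q[...,0]*s+q[...,1]*c
        m=(I.max(2)<50)&(X>.012)&(X<.05)&(Y>.02)&(Y<.05)&(P[...,2]>.045)&(P[...,2]<.075)
        print(n,k,m.sum(),np.percentile(X[m],[5,50,95]).round(4),end=' ')
        # roll side wall: pale pixels between plate and finger
        m=(I.max(2)>70)&(abs(X)<.034)&(abs(Y)<.034)&(P[...,2]>.036)&(P[...,2]<.072)
        if m.sum()>10:
            b,cc=[a[m] for a in (X,Y)];A=np.c_[2*b,2*cc,np.ones(m.sum())];w=np.linalg.lstsq(A,b*b+cc*cc,rcond=None)[0];print('roll fit mm',m.sum(),1e3*w[:2],1e3*np.sqrt(w[2]+w[0]**2+w[1]**2),'z',P[...,2][m].min())
        else:print()
E
```

```text
clock: 13.27
tool_pos: [0.5152, -0.1853, 0.041]
eef_rot: [0.995, 0.104, -0.003, -0.0]
contact_force: [-8.1, -1.0, 2.3]
opening: 0.68
finger_force: 25.0
13.4333 [ 0.51516607 -0.18534417  0.04099429] [ 9.94590551e-01  1.03837850e-01 -2.70813511e-03 -5.67293531e-05] 11.920472365397442 to hole tool mm -0.9208947600698782 0.1692614565053224 F along x -8.021202040916423 [-7.75154478 -2.11478767  1.45741607]
13.6 [ 0.51516515 -0.18532794  0.04096149] [ 9.94587026e-01  1.03871505e-01 -2.71175701e-03 -6.79424877e-05] 11.924350058720501 to hole tool mm -0.9233582180880343 0.1852689500316122 F along x -7.90716355858001 [-7.77599615 -1.4469246   1.92926612]
13.7667 [ 0.51517041 -0.18535778  0.04097359] [ 9.94592293e-01  1.03821324e-01 -2.70215405e-03 -4.98104432e-05] 11.918568130587797 to hole tool mm -0.9223217020404438 0.15508617546953316 F along x -7.492676778359755 [-7.397424  -1.2334111  1.917698 ]
13.9333 [ 0.51516518 -0.18536144  0.04098655] [ 9.94591132e-01  1.03832217e-01 -2.71063882e-03 -4.99205143e-05] 11.919823489960686 to hole tool mm -0.9164487013373404 0.1525673075916895 F along x -7.244533743515944 [-7.24703416 -0.74446177  2.62084909]
side 0 47 [0.0165 0.0198 0.0244] roll fit mm 16 [33.62220184 -0.09758394] 29.56992191325031 z 0.05078162787730367
side 5 43 [0.0293 0.0326 0.0372] roll fit mm 109 [-1.24338011  2.71509174] 27.538679812488095 z 0.03653151572918223
side 6 47 [0.032  0.0351 0.0397] roll fit mm 111 [1.18472456 3.9852176 ] 26.89576079218639 z 0.03615599501115063
top 0 53 [0.0147 0.0186 0.0332] roll fit mm 46 [4.28725919 0.39489203] 34.54742740938796 z 0.03601057679642228
top 5 6 [0.0298 0.0325 0.0379] 
top 6 5 [0.0326 0.035  0.0402]
```

```bash
python3 -m pendant '[[0.03,0,0,0,0,0],[0,0,0,0,0,0],[0,0,0,0,0,0],[0,0,0,0,0,0]]' >/dev/null
for i in 1 2 3; do python3 -m pendant '[[0,0,0,0,0,0]]' >/dev/null; python3 st.py; done
python3 - <<'E'
from h import *
P=cloud('side',np.load('pics/side6.npy'));I=cv2.imread('pics/side6.png')
c,s=np.cos(np.radians(11.95)),np.sin(np.radians(11.95));q=P-[.5143,-.1857,0];X=q[...,0]*c+q[...,1]*s;Y=-q[...,0]*s+q[...,1]*c;Z=P[...,2]
m=(abs(X)<.014)&(Y>.02)&(Y<.07)&(Z>.036)&(Z<.075)&(I.max(2)<60)
print(m.sum())
for z in np.arange(.036,.075,.006):
    k=m&(Z>=z)&(Z<z+.006)
    if k.any(): print(round(z,3),k.sum(),'Y',np.percentile(Y[k],[10,50,90]).round(4),'X',X[k].min().round(4),X[k].max().round(4))
for k in (0,6):
  P=cloud('side',np.load(f'pics/side{k}.npy'));I=cv2.imread(f'pics/side{k}.png');q=P-[.5143,-.1857,0];X=q[...,0]*c+q[...,1]*s;Y=-q[...,0]*s+q[...,1]*c;Z=P[...,2]
  m=(X>.012)&(X<.05)&(Y>.0)&(Y<.06)&(Z>.04)&(Z<.066)&(I.max(2)<50);print('plate end Y',np.percentile(Y[m],[50,90,97]))
  m=(X>.066)&(X<.105)&(Y>.03)&(Y<.07)&(Z>.04)&(Z<.066);print('block end Y (55)',np.percentile(Y[m],[50,90]))
E
```

```text
14.45 [ 0.51574326 -0.18521303  0.04096876] [ 9.94588706e-01  1.03851318e-01 -2.86447993e-03 -6.19355213e-05] 11.922029328545129 to hole tool mm -1.5127251251273561 0.17831996208284076 F along x -7.840291327523063 [-7.66438176 -1.65181752  1.54603691]
14.5333 [ 0.51572734 -0.18521091  0.04098055] [ 9.94589912e-01  1.03839543e-01 -2.87260949e-03 -6.17465121e-05] 11.920673015126253 to hole tool mm -1.4975880073367873 0.18371449846278745 F along x -7.971166740436062 [-7.81142795 -1.58888642  2.49644195]
14.6167 [ 0.51576889 -0.18521764  0.0409847 ] [ 9.94589448e-01  1.03845100e-01 -2.83244669e-03 -5.27625420e-05] 11.92131181162966 to hole tool mm -1.5368482974977478 0.1685354151787535 F along x -7.216285806585986 [-7.17199201 -0.96325484  2.38987268]
88
0.036 6 Y [0.0324 0.0363 0.0383] X -0.0095 0.0086
0.042 6 Y [0.0401 0.0419 0.043 ] X -0.007 0.0112
0.048 17 Y [0.0418 0.0439 0.0471] X -0.0094 0.0113
0.054 16 Y [0.0423 0.0448 0.0477] X -0.0093 0.0114
0.06 18 Y [0.0428 0.0453 0.0477] X -0.0091 0.0091
0.066 15 Y [0.0439 0.045  0.0468] X -0.0089 0.0116
0.072 10 Y [0.0441 0.0463 0.0471] X -0.0087 0.0116
plate end Y [0.04439032 0.04750563 0.04788142]
block end Y (55) [0.05388574 0.056321  ]
plate end Y [0.04401419 0.04643184 0.04879713]
block end Y (55) [0.05365993 0.0565828 ]
```

```bash
python3 - <<'E'
from h import *
from scipy.optimize import least_squares
c,s=np.cos(np.radians(11.95)),np.sin(np.radians(11.95))
p,d=optics.snapshot('side');cv2.imwrite('pics/side7.png',p);np.save('pics/side7.npy',d)
for k,x0 in((4,-.032),(6,0),(7,0)):
    P=cloud('side',np.load(f'pics/side{k}.npy'));I=cv2.imread(f'pics/side{k}.png').astype(int)
    q=P-[.5143,-.1857,0];X=q[...,0]*c+q[...,1]*s;Y=-q[...,0]*s+q[...,1]*c;Z=P[...,2]
    lo=.05 if k==4 else .04
    m=(I.max(2)>55)&(abs(X-x0)<.036)&(Y>-.03)&(Y<.034)&(Z>lo)&(Z<(.076 if k==4 else .066))
    a,b=X[m],Y[m]
    f=least_squares(lambda w:np.hypot(a-w[0],b-w[1])-.03,[x0,0],loss='soft_l1',f_scale=.001)
    print(k,m.sum(),'centre X,Y mm',(1e3*f.x).round(2),'resid',(1e3*np.median(abs(f.fun))).round(2))
    m=(X>.012)&(X<.05)&(Y>0)&(Y<.06)&(Z>.04)&(Z<.066)&(I.max(2)<50)&(Y>.04);print('plate X',np.percentile(X[m],[5,50]),Z[m].max())
E
python3 st.py
```

```text
4 119 centre X,Y mm [-31.27  -2.75] resid 0.92
plate X [0.01628868 0.02031147] 0.06597777372738667
6 103 centre X,Y mm [ 1.32 -0.39] resid 0.77
plate X [0.03182464 0.03456018] 0.0657377265776381
7 109 centre X,Y mm [ 1.87 -0.75] resid 0.75
plate X [0.03185547 0.03464821] 0.06538599865012928
14.6667 [ 0.51575533 -0.18522872  0.04097797] [ 9.94590248e-01  1.03837023e-01 -2.84768204e-03 -5.03692503e-05] 11.92038179479494 to hole tool mm -1.52128583921962 0.16051188471149813 F along x -7.2669615860253005 [-7.05138003 -1.77989121  2.44985954]
```

```bash
python3 -m pendant '[[0.02,0,0,0,0,0],[0,0,0,0,0,0],[0,0,0,0,0,0],[0,0,0,0,0,0]]' >/dev/null
for i in 1 2 3 4 5 6; do python3 -m pendant '[[0,0,0,0,0,0]]' >/dev/null; python3 st.py | grep -o 'to hole.*'; done
```

```text
to hole tool mm -1.9106886164052077 0.15411247638564515 F along x -7.806519434661966 [-7.53914948 -2.0816491   1.78128914]
to hole tool mm -1.9191754335148605 0.17144925370013317 F along x -8.331119145451584 [-8.47399326 -0.19246258  1.24813496]
to hole tool mm -1.9253999606472767 0.16368478285676324 F along x -8.365994263259466 [-8.22314996 -1.55001016  2.28620977]
to hole tool mm -1.9079058986567925 0.166951459299099 F along x -7.198157663079192 [-7.01893146 -1.60051941  2.37780023]
to hole tool mm -1.9043261534031763 0.16096515075065973 F along x -8.222590594112763 [-8.0739838  -1.56233017  2.23521721]
to hole tool mm -1.9120006069383895 0.18167524548758865 F along x -7.593934921913972 [-7.3816886  -1.79820751  1.53146412]
```

Steady at about 7.9 N, with the roll flat, centred and still gripped. Handing in.

```bash
python3 -c "
from plant import r
print(r.finish_job())"
```

```text
the job is handed in; nothing more can be done
None
```

The label roll is off its post and flat on the unwinder deck, held against the backstop at about 7.9 N with its core over the hole to within about 1–2 mm by camera; the job was handed in at about 15 s with the arm still gripping and pushing, and no verdict was returned.

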